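# Set the manipulator drive dial to the orange line and store it

## Robot

A 6-joint arm with a two-finger parallel gripper is mounted at the origin on the work surface. World frame = base frame: x ahead of the robot, y to its left, z up, the work surface at z = 0. Lengths are in m, angles in rad, forces in N, time in s.
With the tool pointing down it reaches from about 0.35 to 0.85 m from the base axis. Payload 8.1 kg.
Tool frame: the origin (TCP) lies between the finger pads; the fingertips stand 8 mm ahead of it and the grasp point (between the pads) lies 11 mm behind it (tip_extent is the distance from the TCP to the fingertips, in m); x points along the fingers, z is the direction in which the jaws open and shut, and the axes are right-handed (so a half turn about x gives the same grasp; the last joint's range is limited). The gripper opens to 85 mm and grips with 20 to 120 N. Pads are 22 mm wide; open, the fingers measure 114 mm over their backs; the gripper's body (76 mm by 85 mm) begins 54 mm behind the grasp point. The pads swing forward as they close: fully open they stand 13 mm farther back than shut.
Start: joints at [1.234, 0.13, 1.488, -0, 1.523, -0.085], TCP at [0.149, 0.581, 0.239] pointing down, gripper open.
Joint ranges: [-2.96, 2.96], [-0.89, 2.26], [0.02, 2.5], [-1.34, 4.48], [0, 2.73], [-2.66, 2.66]. Speed limits (rad/s): [2.39, 2.39, 2.79, 3.14, 3.14, 3.14].

## Interface

Orientations are given as a 3x3 rotation matrix whose columns are the frame's x, y, z axes.
In Python, from plant import read_state, camera, calibration, hand_in, tip_extent gives the robot as it stands. The module is installed in compiled form; this text tells all that it offers.
- The arm moves only by the shell command python3 -m handwheel 'ROWS' [FORCE]. ROWS is JSON, a list of rows, each a list of 7 numbers: the shift along the tool's x, y, z in units of 30 mm (1.0 is 30 mm), then the turn, a rotation vector about the tool's x, y, z in units of 10 degrees (1.0 is 10 degrees), then the finger opening in mm, from 0 to 85.4. A call has 1 to 8 rows; each row is the pose to reach, as a shift and turn from the pose commanded when the call began, along the tool's axes at that moment; what a row does not reach only later rows make up. A row lasts 1/8 s, in which the tool goes at most 62.5 mm and 10.7 degrees, less where a joint would pass 70% of its speed; a pose out of reach is approached as far as the arm can. A call with a gripper value outside its range is refused whole. The fingers move at their own pace and stop on an object; FORCE is the grip in N (left out, the last holds). Time passes only in rows, so rows that repeat a pose let the fingers close. It gives the time, the measured TCP pose, the force and the opening at its end, in the units of the state.
- read_state(): the state, without advancing time (a new reading comes with each control period).
- camera(name): name is "side" or "top"; returns the picture (384x512x3 uint8, red, green, blue); there is no depth.
- calibration(name): a dict with "intrinsics" (3x3 intrinsics, pixels), "distortion" ([k1, k2, p1, p2, k3] as OpenCV has them; the pictures are not rectified), "rvec" (rotation vector, rad) and "tvec" (3), from world to camera coordinates, as OpenCV has them. Camera axes: x right, y down, z forward; pixel columns grow to the right and rows downward; lengths in m; the calibration is good to about 2 mm. A picture is of the moment at which its call begins. calibration takes no time and is no camera call.
- hand_in(): hands the job in, once; it reports no verdict.
The state is a dict: "clock": time; "qpos": joint angles; "dq": joint speeds; "tau": joint torques, N m; "tcp_pos": TCP position; "tcp_rot": TCP orientation; "wrist_force": force on the tool from outside, world axes, zero at the start; "torque": the same for the moment, N m; "gripper_width": opening from 0.0 (shut) to 1.0 (fully open).
Only numpy, scipy, OpenCV 4.12 (cv2) and the standard library are available. Lean on these libraries where they do the work, as an engineer would, in place of code of your own. Each camera call takes 0.05 s, during which the arm holds its last target.

## Task

Gently push the console's dial round by its silver post, with a fingertip and without gripping it, until the white index line lines up with the orange scale line. Then press the green button fully down to store that setting and let it come back up, leaving the dial on the line. Do not press the red button or disturb the loose things around.

Things in the scene. Friction and masses are not known exactly. Their poses are not given: they have to be found in the camera images.
- console: cream console fixed to the bench, 190 (x) x 300 (y) x 40 mm high, with a display on its -y side; origin under its centre, at bench level. The dark grey dial at its centre (104 mm diameter, top 52 mm above the bench) turns inside a fixed black ring of 148 mm diameter (top at 43 mm) with scale lines. Console and dial bear at most 35 N from the fingers: pushing the post takes 2 to 4 N, a grip exceeds it
- dial (a joint): angle of the dial in rad, positive anticlockwise seen from above; 0 when the index line points along the console's +x and the finger post along its -x. Stops at -2.4 and 2.4. Stiff with friction (0.08 N m): it stays where it is left and does not spring or coast
- dial_centre (a point): point on the dial's vertical axis at its top face, 52 mm above the bench
- index_tip (a point): outer end of the dial's white index line (5 mm wide, from 26 to 52 mm radius), at the dial's rim, 52 mm from its axis; turns with the dial
- post_top (a point): centre of the top of the dial's silver upright finger post: 16 mm diameter, 24 mm high above the dial face (top 76 mm above the bench), 36 mm from the dial's axis, diametrically opposite the index line; turns with the dial
- orange_line: the orange scale line, a raised bar fixed on the scale ring: 5 mm wide (its x), 20 mm long (its y, radial), 3 mm high; origin at the centre of its underside, 64 mm from the dial's axis, 43 mm above the bench. It lies on the +y or the -y side of the console. Its y axis passes through the dial's axis: the index is lined up when index_tip has x = 0 in this frame
- blue_line: the blue scale line, same size as the orange one and diametrically opposite it; not the target
- store_top (a point): centre of the top of the green push button, 32 mm diameter, on its own small grey pod fixed to the bench to the left or right of the console; it is pressed straight down
- store (a joint): travel of the green button in m: 0 up, 0.006 fully down, which takes about 5 N; springs back up
- halt_top (a point): centre of the top of the red push button, on a like pod on the other side of the console; not to be pressed
- halt (a joint): travel of the red button in m: 0 up, 0.006 fully down
- small_dish: small round lidded dish, pale blue, 40 mm diameter, 12 mm high, loose on the console's dark strip beside the dial (console frame x 0, y +114 mm, give or take 15 mm); origin at the centre of its underside
- culture_dish: pinkish lidded culture dish, 90 mm diameter, 16 mm high, loose on the bench beyond the console; origin at the centre of its underside
- amber_bottle: amber bottle with black cap, 60 mm diameter, 125 mm high, standing loose; origin at the centre of its underside
- tip_box: blue box with pale lid, 85 x 120 x 62 mm high, loose; origin at the centre of its underside
- steel_cup: open steel cup, 68 mm across the rim, 70 mm high, loose; origin at the centre of its underside
- slide_box: white box with green lid, 35 x 85 x 32 mm high, loose; origin at the centre of its underside
- marker: white marker pen with black cap lying on the bench, about 131 mm long, 13 mm thick, loose; origin at the centre of its underside
Things that resemble listed ones, but are neither listed nor needed, are in the scene too. What is shaped like the part that bears store_top but yellow is not meant.

How it is judged:
By the outcome, as a careful person would: the job done as asked, in the order asked, and still so for the second after the job is handed in, with the robot touching nothing.
It also fails if it takes over 54 s, if anything falls off the work surface, if the arm or the gripper's body presses on something with over 40 N, if the wrist force passes 120 N, or if a joint passes its speed limit or range.

## Working session

There is one attempt and no reset: what is moved stays moved. The work goes in short steps, Python scripts to look and compute and a shell command to move; the robot and the scene stay as the last step left them, time stands still between calls to the robot, and variables do not carry over. Pictures are saved under pics/ and viewed, and the job is handed in when it is done.

```bash
mkdir -p pics
cat > h.py <<'E'
import numpy as np, cv2
from plant import read_state, camera, calibration, tip_extent
def shot(n,f):
    im=camera(n); cv2.imwrite(f,im[:,:,::-1]); return im
def ray(n,uv,z):
    c=calibration(n);K=np.array(c["intrinsics"]);R=cv2.Rodrigues(np.array(c["rvec"],float))[0];t=np.array(c["tvec"],float).ravel()
    p=cv2.undistortPoints(np.array([[uv]],float),K,np.array(c["distortion"],float))[0,0]
    d=R.T@np.array([p[0],p[1],1]);o=-R.T@t
    return o+d*(z-o[2])/d[2]
def proj(n,P):
    c=calibration(n)
    return cv2.projectPoints(np.array([P],float),np.array(c["rvec"],float),np.array(c["tvec"],float),np.array(c["intrinsics"],float),np.array(c["distortion"],float))[0].ravel()
E
python3 - <<'E'
from h import *
a=shot("top","pics/t0.png");b=shot("side","pics/s0.png")
s=read_state();print(s);print(tip_extent)
for n in("top","side"):
    c=calibration(n);R=cv2.Rodrigues(np.array(c["rvec"],float))[0];print(n,-R.T@np.array(c["tvec"]).ravel(),c["intrinsics"])
E
```

```text
{'clock': 0.1, 'qpos': array([ 1.23361167e+00,  1.31082811e-01,  1.48920274e+00,  1.71991007e-06,
        1.52300888e+00, -8.54197104e-02]), 'dq': array([ 0.00094552, -0.00127485, -0.00371492,  0.00017998, -0.00200768,
        0.00068176]), 'tau': array([ 2.78691732e-04, -5.70949030e+01, -5.01942623e+01, -2.27112687e-04,
        8.15882406e-03, -1.25097245e-05]), 'tcp_pos': array([0.14929225, 0.58061621, 0.23833324]), 'tcp_rot': array([[-5.64624184e-04, -9.68474197e-01,  2.49113249e-01],
       [-1.60538520e-03,  2.49113846e-01,  9.68472878e-01],
       [-9.99998552e-01,  1.46900484e-04, -1.69542985e-03]]), 'wrist_force': array([ 0.19512583, -0.26146817,  0.35640922]), 'torque': array([-0.0353458 , -0.02639511, -0.02690781]), 'gripper_width': 0.998958784162468}
0.008
top [ 0.33650889 -0.00827566  1.48100956] [[409.29259007   0.         259.50514155]
 [  0.         409.29259007 187.03430098]
 [  0.           0.           1.        ]]
side [-0.06553573 -1.0566763   0.8709969 ] [[479.08720067   0.         262.87313723]
 [  0.         479.08720067 193.37874626]
 [  0.           0.           1.        ]]
```

View pics/t0.png

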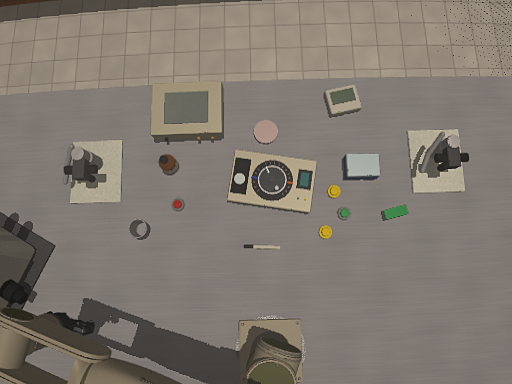

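View pics/s0.png

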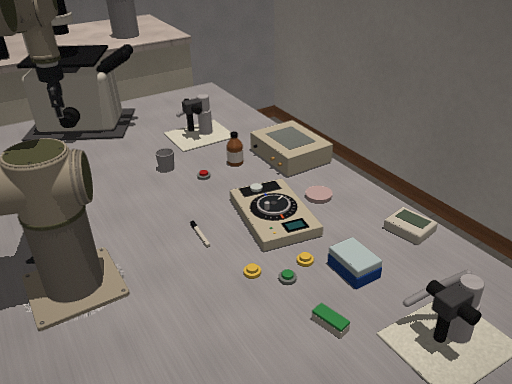

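The top view shows the console at about (272,181), the dial at its centre, and the display on the right (-y). The button candidates are green (344,213), yellow (334,191) and (326,232), and red (178,204). The green one fits store_top. I'll enlarge both.

Run:
```python
import cv2,numpy as np
a=cv2.imread("pics/t0.png");b=cv2.imread("pics/s0.png")
c=cv2.resize(a[140:245,220:360],None,fx=5.6,fy=5.6,interpolation=cv2.INTER_CUBIC);cv2.imwrite("pics/t0c.png",c)
c=cv2.resize(b[170:290,225:325],None,fx=5,fy=5,interpolation=cv2.INTER_CUBIC);cv2.imwrite("pics/s0c.png",c)
```

```text
(no output)
```

View pics/t0c.png

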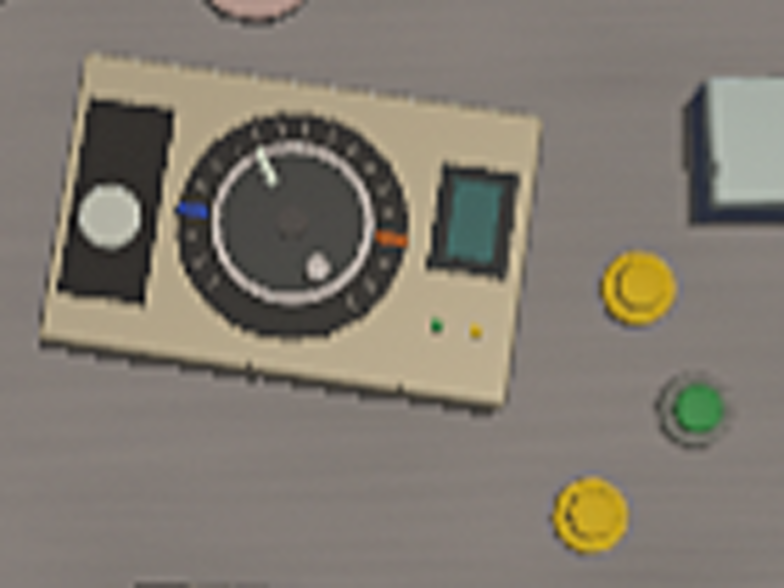

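View pics/s0c.png

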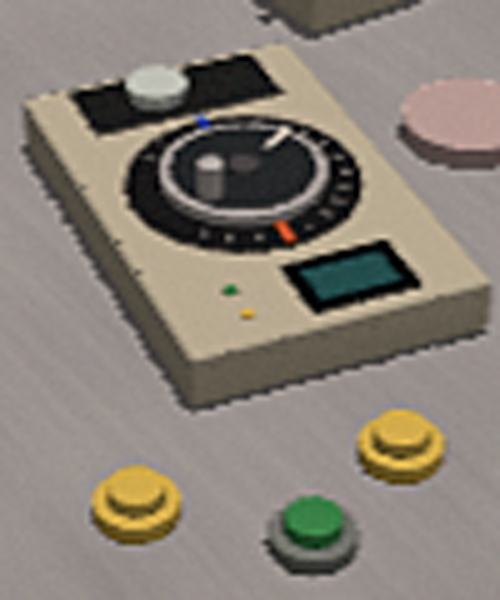

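The store button is the green one on its grey pod, at top (344,213). The two yellow ones are decoys, and red (178,204) is halt. The orange line is on the right (-y) and the index points up-left, so the dial must turn clockwise. That carries the post from lower right, past the robot side, to the left. Next I'll measure the positions.

```bash
cat > meas.py <<'E'
from h import *
def cen(hsv,lo,hi,box):
    x0,y0,x1,y1=box
    m=cv2.inRange(hsv,np.array(lo),np.array(hi));mm=np.zeros_like(m);mm[y0:y1,x0:x1]=m[y0:y1,x0:x1]
    n,l,st,ce=cv2.connectedComponentsWithStats(mm)
    if n<2: return None,0
    i=1+np.argmax(st[1:,4]);return ce[i],st[i,4]
def tri(p,q):
    A=[];b=[]
    from scipy.optimize import least_squares
    r=least_squares(lambda X:np.r_[proj("top",X)-p,proj("side",X)-q],[0.5,0,0.05]);return r.x,r.fun
def dial(fn,box=(245,155,300,207)):
    im=cv2.imread(fn);h=cv2.cvtColor(im,cv2.COLOR_BGR2HSV)
    o,na=cen(h,(3,150,120),(17,255,255),(box[0],box[1],300,box[3]));b,nb=cen(h,(105,130,90),(130,255,255),(248,box[1],box[2],box[3]))
    return h,o,b,na,nb
E
python3 - <<'E'
from meas import *
h,o,b,na,nb=dial("pics/t0.png");print(o,b,na,nb)
O=ray("top",o,.046);B=ray("top",b,.046);C=(O+B)/2;print("O",O,"B",B,"C",C,np.linalg.norm(O-B))
print("orange dir deg",np.degrees(np.arctan2(*(O-B)[1::-1])))
# white-ish pixels within dial
g=h[...,2].astype(int)
for n,lo,z,rr in(("idx",130,.052,(.026,.048)),("post",130,.076,(.02,.046))):
    pts=[]
    for v in range(155,207):
        for u in range(245,300):
            if g[v,u]>lo:
                P=ray("top",(u,v),z)[:2]-C[:2];r=np.hypot(*P)
                if rr[0]<r<rr[1]: pts.append((u,v,P[0],P[1],g[v,u]))
    for p in pts: print(n,p[:2],np.round(p[2:4],4),round(np.degrees(np.arctan2(p[3],p[2]))),p[4])
# green
hs=cv2.cvtColor(cv2.imread("pics/s0.png"),cv2.COLOR_BGR2HSV)
gt,n1=cen(h,(45,120,50),(80,255,255),(325,195,365,230));gs,n2=cen(hs,(45,120,50),(80,255,255),(270,260,305,290))
print(gt,n1,gs,n2,tri(gt,gs),ray("top",gt,.03))
E
```

```text
[289.35714286 182.14285714] [254.  177.1] 14 10
O [ 0.58665397 -0.08560485  0.046     ] B [0.60887001 0.03969517 0.046     ] C [ 0.59776199 -0.02295484  0.046     ] 0.12725427152632127
orange dir deg -100.05421499979744
idx (267, 167) [0.0451 0.0152] 19 167
idx (268, 167) [0.045  0.0116] 14 147
idx (275, 167) [ 0.0442 -0.0133] -17 154
idx (276, 167) [ 0.0441 -0.0169] -21 152
idx (266, 168) [0.0416 0.0188] 24 185
idx (267, 168) [0.0415 0.0153] 20 181
idx (278, 168) [ 0.0402 -0.0239] -31 153
idx (264, 169) [0.0382 0.0261] 34 152
idx (267, 169) [0.0379 0.0154] 22 235
idx (280, 169) [ 0.0364 -0.0309] -40 156
idx (267, 170) [0.0342 0.0155] 24 188
idx (268, 170) [0.0341 0.0119] 19 191
idx (281, 170) [ 0.0326 -0.0343] -46 174
idx (268, 171) [0.0305 0.012 ] 22 240
idx (282, 171) [ 0.0289 -0.0378] -53 174
idx (261, 172) [0.0276 0.0371] 53 152
idx (268, 172) [0.0269 0.0122] 24 199
idx (260, 173) [0.0241 0.0407] 59 183
idx (260, 174) [0.0205 0.0408] 63 133
idx (284, 174) [ 0.0178 -0.0445] -68 190
idx (259, 175) [0.017  0.0445] 69 187
idx (284, 175) [ 0.0142 -0.0443] -72 153
idx (285, 178) [ 0.0
[... 3485 characters left out ...]
6 -0.0176] -148 173
post (275, 187) [-0.0319 -0.0105] -162 194
post (276, 187) [-0.032 -0.014] -156 188
post (277, 187) [-0.0321 -0.0175] -151 196
post (278, 187) [-0.0322 -0.0209] -147 161
post (275, 188) [-0.0354 -0.0104] -164 187
post (276, 188) [-0.0355 -0.0139] -159 199
post (277, 188) [-0.0356 -0.0173] -154 210
post (278, 188) [-0.0358 -0.0208] -150 154
post (275, 189) [-0.0389 -0.0103] -165 139
post (276, 189) [-0.0391 -0.0137] -161 162
post (277, 189) [-0.0392 -0.0172] -156 171
[344.18367347 212.63265306] 49 [287.15555556 274.16666667] 90 (array([ 0.47469037, -0.27968195,  0.01774757]), array([ 0.02271817, -0.05081808, -0.03968112,  0.00843911])) [ 0.47335473 -0.27731776  0.03      ]
```

Results: dial centre is about (0.598,-0.023). The index is at +23.5°, the post at -156.5° and orange at -100°, so it needs about 123° clockwise. The green button is at about (0.4745,-0.280). First I'll travel above the console with the fingers shut.

```bash
python3 -m handwheel '[[0,-2.2,-2.0,0.5,0,0,0],[0,-4.4,-4.0,1,0,0,0],[0,-6.0,-5.4,1.5,0,0,0],[0,-7.5,-6.7,2,0,0,0],[0,-9,-8,2.5,0,0,0],[0,-10.5,-9.3,3,0,0,0],[0,-12,-10.6,3.5,0,0,0],[0,-13.5,-12,3.96,0,0,0]]' 20
cat >> h.py <<'E'
def pose(pos,phi):
    """rows entry (units) from present measured pose to pos with tool down, tool-z yaw phi deg; linear"""
    from scipy.spatial.transform import Rotation as Ro
    s=read_state();R=np.array(s["tcp_rot"]);p=np.array(s["tcp_pos"])
    f=np.radians(phi);z=np.array([np.cos(f),np.sin(f),0]);x=np.array([0,0,-1.]);T=np.c_[x,np.cross(z,x),z]
    d=R.T@(np.array(pos)-p)/.03;w=np.degrees(Ro.from_matrix(R.T@T).as_rotvec())/10
    return np.round(np.r_[d,w],2).tolist()
C=np.array([.5978,-.0230])
def push(th,z,gap=.019,r=.036):
    """tool pose for post polar angle th (deg), finger touching on its anticlockwise side"""
    t=np.radians(th);rh=np.array([np.cos(t),np.sin(t)]);tc=np.array([np.sin(t),-np.cos(t)])
    q=C+r*rh-gap*tc
    return pose([q[0],q[1],z],th+180)
E
python3 - <<'E'
from h import *
s=read_state();print(s["qpos"]);print(push(-144,.2),push(-144,.068))
E
```

```text
clock: 1.1
tcp_pos: [0.4296, 0.1646, 0.2392]
tcp_rot: [[0.0, -0.585, 0.811], [0.0, 0.811, 0.585], [-1.0, 0.0, 0.0]]
wrist_force: [1.5, -0.1, -1.0]
gripper_width: 0.002
[ 2.54358394e-01 -2.57590353e-01  1.86001517e+00  1.32562268e-04
  1.53901301e+00 -3.70765737e-01]
[1.3, -8.99, -0.31, -0.02, 0.0, -0.0] [5.7, -8.99, -0.31, -0.02, 0.0, -0.0]
```

```bash
python3 -m handwheel '[[0,-2,-0.1,0,0,0,0],[0,-4,-0.2,0,0,0,0],[0.5,-6,-0.3,0,0,0,0],[1.3,-7.5,-0.3,0,0,0,0],[2.3,-8.5,-0.3,0,0,0,0],[3.3,-9,-0.3,0,0,0,0],[4,-9,-0.3,0,0,0,0],[4,-9,-0.3,0,0,0,0]]'
python3 - <<'E'
from h import *
s=read_state();print(s["tcp_pos"],push(-144,.068))
im=shot("top","pics/t1.png");jm=shot("side","pics/s1.png")
a=cv2.resize(im[140:245,220:360,::-1],None,fx=5,fy=5);cv2.imwrite("pics/t1c.png",a)
a=cv2.resize(jm[150:270,215:335,::-1],None,fx=4.8,fy=4.8);cv2.imwrite("pics/s1c.png",a)
E
```

```text
clock: 2.1
tcp_pos: [0.5782, -0.0571, 0.1165]
tcp_rot: [[-0.005, -0.587, 0.81], [0.001, 0.81, 0.587], [-1.0, 0.004, -0.004]]
wrist_force: [-0.4, -0.1, 0.7]
gripper_width: -0.002
[ 0.57819408 -0.05711996  0.11646376] [1.62, -0.1, 0.0, -0.01, -0.02, -0.02]
```

View pics/s1c.png

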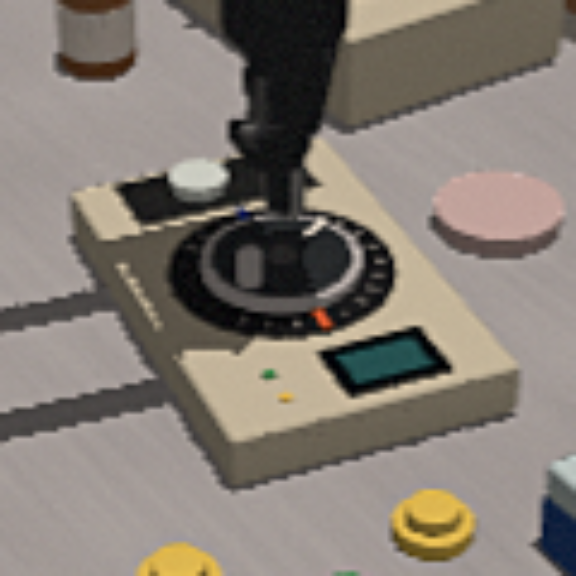

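View pics/t1c.png

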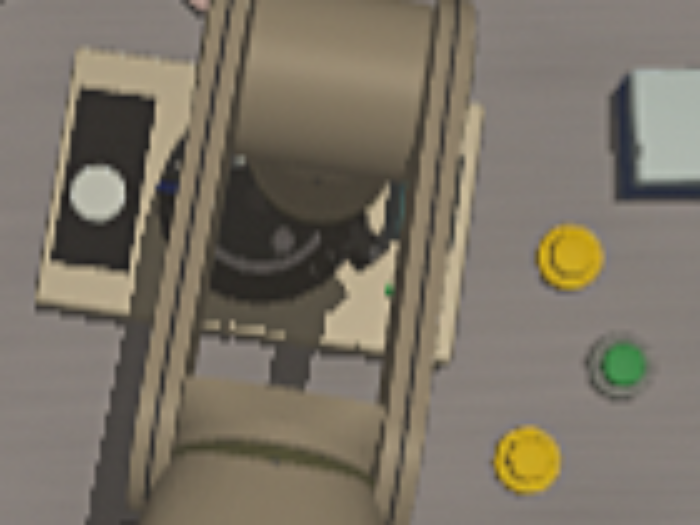

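The fingers hang shut beside the post, above the dial's -y side, and the arm hides part of the top view. Now I descend.

```bash
python3 -m handwheel '[[0.4,-0.1,0,0,0,0,0],[0.8,-0.1,0,0,0,0,0],[1.2,-0.1,0,0,0,0,0],[1.5,-0.1,0,0,0,0,0],[1.6,-0.1,0,0,0,0,0],[1.6,-0.1,0,0,0,0,0]]'
python3 - <<'E'
from h import *
s=read_state();print(s["tcp_pos"],s["wrist_force"])
for t in range(-150,-191,-5):print(t,push(t,.068))
E
```

```text
clock: 2.95
tcp_pos: [0.5819, -0.0597, 0.0711]
tcp_rot: [[-0.0, -0.587, 0.809], [0.0, 0.809, 0.587], [-1.0, 0.0, -0.0]]
wrist_force: [-0.2, 0.8, -0.2]
gripper_width: 0.002
[ 0.58189291 -0.05970547  0.07107701] [-0.23323041  0.83234289 -0.19189605]
-150 [0.1, 0.17, -0.11, 0.6, -0.0, -0.0]
-155 [0.1, 0.29, -0.15, 1.1, -0.0, -0.0]
-160 [0.1, 0.4, -0.18, 1.6, -0.0, -0.0]
-165 [0.1, 0.52, -0.2, 2.1, -0.0, -0.0]
-170 [0.1, 0.63, -0.21, 2.6, -0.0, -0.0]
-175 [0.1, 0.75, -0.21, 3.1, -0.0, -0.0]
-180 [0.1, 0.87, -0.2, 3.6, -0.0, -0.0]
-185 [0.1, 0.99, -0.17, 4.1, -0.0, -0.0]
-190 [0.1, 1.1, -0.14, 4.6, -0.0, -0.0]
```

```bash
python3 -m handwheel '[[0,0.17,-0.11,0.6,0,0,0],[0.05,0.29,-0.15,1.1,0,0,0],[0.05,0.4,-0.18,1.6,0,0,0],[0.05,0.52,-0.2,2.1,0,0,0],[0.05,0.63,-0.21,2.6,0,0,0]]'
python3 - <<'E'
from h import *
s=read_state();print(s["tcp_pos"],s["wrist_force"])
for t in range(-170,-226,-5):print(t,push(t,.069))
shot("side","pics/s2.png");im=cv2.imread("pics/s2.png");cv2.imwrite("pics/s2c.png",cv2.resize(im[150:270,215:335],None,fx=4.8,fy=4.8))
E
```

```text
clock: 3.58
tcp_pos: [0.5665, -0.0486, 0.0705]
tcp_rot: [[0.002, -0.17, 0.985], [-0.001, 0.985, 0.17], [-1.0, -0.001, 0.001]]
wrist_force: [1.1, -2.2, -1.2]
gripper_width: -0.002
[ 0.56645182 -0.04864983  0.07049856] [ 1.09126769 -2.15555248 -1.20824814]
-170 [0.05, 0.03, -0.02, -0.02, 0.01, 0.01]
-175 [0.05, 0.13, -0.07, 0.48, 0.01, 0.01]
-180 [0.05, 0.24, -0.12, 0.98, 0.01, 0.01]
-185 [0.05, 0.36, -0.15, 1.48, 0.01, 0.01]
-190 [0.05, 0.48, -0.17, 1.98, 0.01, 0.01]
-195 [0.05, 0.59, -0.18, 2.48, 0.01, 0.01]
-200 [0.05, 0.71, -0.18, 2.98, 0.01, 0.01]
-205 [0.05, 0.83, -0.17, 3.48, 0.01, 0.0]
-210 [0.05, 0.95, -0.15, 3.98, 0.01, 0.0]
-215 [0.05, 1.06, -0.12, 4.48, 0.01, 0.0]
-220 [0.05, 1.17, -0.08, 4.98, 0.01, 0.0]
-225 [0.05, 1.28, -0.03, 5.48, 0.01, 0.0]
```

View pics/s2c.png

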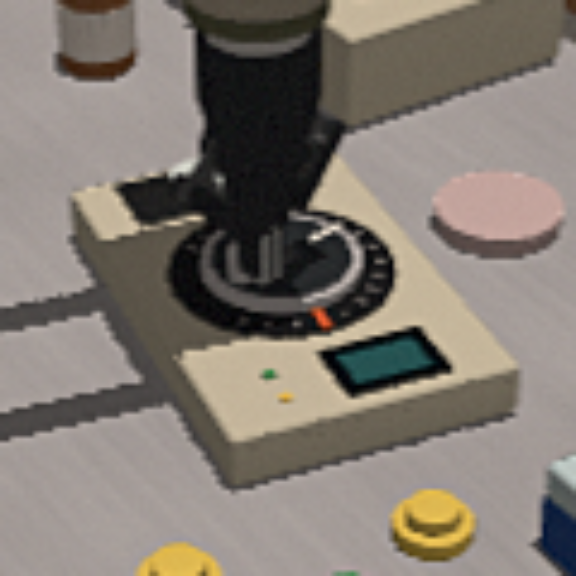

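The fingertip is on the post with about 2.4 N and the index is turning. I'll keep pushing.

```bash
python3 -m handwheel '[[0,0.13,-0.07,0.5,0,0,0],[0,0.24,-0.12,1,0,0,0],[0,0.36,-0.15,1.5,0,0,0],[0,0.48,-0.17,2,0,0,0],[0,0.59,-0.18,2.5,0,0,0],[0,0.71,-0.18,3,0,0,0],[0,0.83,-0.17,3.5,0,0,0]]'
python3 - <<'E'
from h import *
s=read_state();print(s["tcp_pos"],s["wrist_force"])
for t in range(-205,-256,-5):print(t,push(t,.069))
E
```

```text
clock: 4.5
tcp_pos: [0.5572, -0.025, 0.0706]
tcp_rot: [[0.002, 0.424, 0.905], [-0.001, 0.905, -0.424], [-1.0, -0.0, 0.002]]
wrist_force: [0.1, -2.8, -0.5]
gripper_width: 0.004
[ 0.55722967 -0.02504032  0.07064768] [ 0.13991621 -2.77788474 -0.45233249]
-205 [0.05, -0.0, -0.0, -0.01, 0.01, 0.0]
-210 [0.05, 0.11, -0.05, 0.49, 0.01, 0.0]
-215 [0.05, 0.22, -0.1, 0.99, 0.01, 0.0]
-220 [0.05, 0.33, -0.13, 1.49, 0.01, -0.0]
-225 [0.05, 0.45, -0.15, 1.99, 0.01, -0.0]
-230 [0.05, 0.57, -0.16, 2.49, 0.01, -0.0]
-235 [0.05, 0.68, -0.16, 2.99, 0.01, -0.0]
-240 [0.05, 0.8, -0.15, 3.49, 0.01, -0.0]
-245 [0.05, 0.92, -0.13, 3.99, 0.01, -0.0]
-250 [0.05, 1.03, -0.1, 4.49, 0.01, -0.0]
-255 [0.05, 1.15, -0.06, 4.99, 0.01, -0.0]
```

```bash
python3 -m handwheel '[[0,0.11,-0.05,0.5,0,0,0],[0,0.22,-0.1,1,0,0,0],[0,0.33,-0.13,1.5,0,0,0],[0,0.45,-0.15,2,0,0,0],[0,0.57,-0.16,2.5,0,0,0],[0,0.68,-0.16,3,0,0,0],[0,0.8,-0.15,3.5,0,0,0],[0,0.92,-0.13,4,0,0,0]]'
python3 - <<'E'
from h import *
s=read_state();print(s["tcp_pos"],s["wrist_force"],s["qpos"])
for t in range(-245,-281,-5):print(t,push(t,.069))
shot("side","pics/s3.png");im=cv2.imread("pics/s3.png");cv2.imwrite("pics/s3c.png",cv2.resize(im[150:270,215:335],None,fx=4.8,fy=4.8))
shot("top","pics/t3.png");im=cv2.imread("pics/t3.png");cv2.imwrite("pics/t3c.png",cv2.resize(im[140:220,230:320],None,fx=6,fy=6))
E
```

```text
clock: 5.5
tcp_pos: [0.5649, 0.0017, 0.0705]
tcp_rot: [[0.0, 0.907, 0.421], [-0.001, 0.421, -0.907], [-1.0, 0.0, 0.001]]
wrist_force: [-1.0, -3.5, 1.4]
gripper_width: -0.002
[0.56493431 0.0017437  0.07048303] [-0.95711675 -3.48014271  1.43192484] [-8.72091464e-02  1.82076814e-01  1.75117156e+00 -7.73230719e-04
  1.20779130e+00  1.04951548e+00]
-245 [0.05, 0.01, 0.01, -0.01, 0.01, -0.0]
-250 [0.05, 0.12, -0.04, 0.49, 0.01, -0.0]
-255 [0.05, 0.23, -0.08, 0.99, 0.01, -0.0]
-260 [0.05, 0.34, -0.11, 1.49, 0.01, -0.0]
-265 [0.05, 0.46, -0.13, 1.99, 0.0, -0.0]
-270 [0.05, 0.58, -0.15, 2.49, 0.0, -0.0]
-275 [0.05, 0.7, -0.15, 2.99, 0.0, -0.0]
-280 [0.05, 0.81, -0.14, 3.49, 0.0, -0.0]
```

View pics/s3c.png

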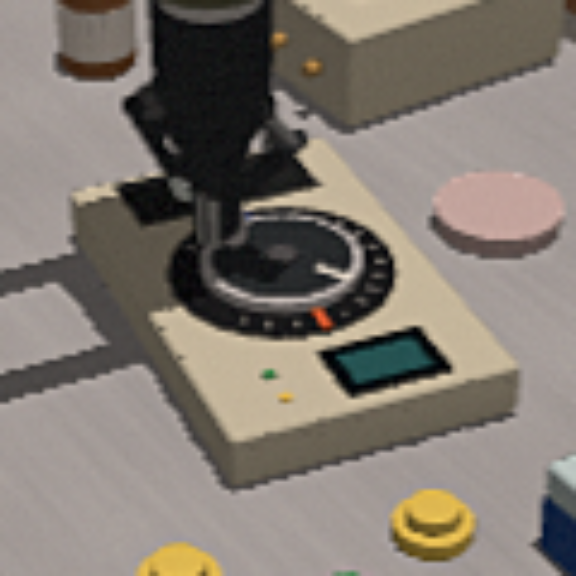

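View pics/t3c.png

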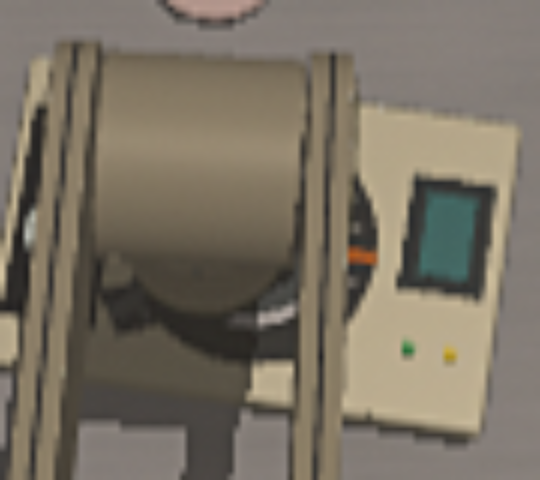

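```bash
cat > idx.py <<'E'
from meas import *
def idx(cam,fn,thr=140,verbose=True):
    im=cv2.imread(fn);h=cv2.cvtColor(im,cv2.COLOR_BGR2HSV)
    box=dict(top=(240,150,305,212),side=(240,180,305,225))[cam]
    o,na=cen(h,(3,130,100),(17,255,255),box)
    Cs=np.r_[C,0.046]
    a_o=None
    if o is not None:
        O=ray(cam,o,.0455);d=(O-Cs)[:2];a_o=np.degrees(np.arctan2(d[1],d[0]));print(cam,"orange",np.round(o,1),na,np.round(O,4),"r",round(np.hypot(*d),4),"ang",round(a_o,1))
    P=[];W=[]
    for v in range(box[1],box[3]):
        for u in range(box[0],box[2]):
            if h[v,u,2]>thr and h[v,u,1]<90:
                p=ray(cam,(u,v),.052)[:2]-C;r=np.hypot(*p)
                if .024<r<.045: P.append(p);W.append(float(h[v,u,2])-60)
    P=np.array(P);W=np.array(W)
    A=np.degrees(np.arctan2(P[:,1],P[:,0]))
    for a in range(-180,180,10):
        k=(A>=a)&(A<a+10)
        if k.sum()>1:print(a,k.sum(),np.round(np.average(P[k],axis=0,weights=W[k]),4))
    return P,W,A
E
python3 - <<'E'
from idx import *
for f,c in(("s0","side"),("t0","top"),("s3","side")):
    print(f);P,W,A=idx(c,f"pics/{f}.png")
E
```

```text
s0
side orange [281.5 215.6] 11 [ 0.5881 -0.0839  0.0455] r 0.0617 ang -99.0
20 5 [0.035  0.0164]
t0
top orange [289.4 182.1] 14 [ 0.5867 -0.0856  0.0455] r 0.0636 ang -100.0Traceback (most recent call last):
  File "<stdin>", line 3, in <module>
  File "idx.py", line 14, in idx
    p=ray(cam,(u,v),.052)[:2]-C;r=np.hypot(*p)
      ~~~^^^^^^^^^^^^^^^^
  File "h.py", line 6, in ray
    c=calibration(n);K=np.array(c["intrinsics"]);R=cv2.Rodrigues(np.array(c["rvec"],float))[0];t=np.array(c["tvec"],float).ravel()
ValueError: time passes only in moves, steps and waits
```

```bash
cat >> h.py <<'E'
_cal0=calibration
_cache={}
def calibration(n):
    if n not in _cache:_cache[n]=_cal0(n)
    return _cache[n]
E
python3 - <<'E'
from idx import *
for f,c in(("s0","side"),("t0","top"),("s3","side")):
    print(f);P,W,A=idx(c,f"pics/{f}.png")
E
```

```text
s0
side orange [281.5 215.6] 11 [ 0.5881 -0.0839  0.0455] r 0.0617 ang -99.0
20 5 [0.035  0.0164]
t0
top orange [289.4 182.1] 14 [ 0.5867 -0.0856  0.0455] r 0.0636 ang -100.0
-160 7 [-0.0307 -0.0145]
-150 6 [-0.0265 -0.0179]
20 5 [0.0339 0.014 ]
s3
side orange [281.5 215.5] 12 [ 0.5886 -0.0834  0.0455] r 0.0611 ang -98.6
-70 5 [ 0.0176 -0.0328]
-60 5 [ 0.0185 -0.0269]
```

Index is now at about -62° against orange at -100°. I'll push most of the remainder, then re-measure.

```bash
python3 -m handwheel '[[0,0.12,-0.04,0.5,0,0,0],[0,0.23,-0.08,1,0,0,0],[0,0.34,-0.11,1.5,0,0,0],[0,0.46,-0.13,2,0,0,0],[0,0.58,-0.15,2.5,0,0,0],[0,0.7,-0.15,3,0,0,0],[0,0.7,-0.15,3,0,0,0]]'
python3 - <<'E'
from idx import *
s=read_state();print(s["tcp_pos"],s["wrist_force"])
for t in range(-275,-285,-1):print(t,push(t,.069))
shot("side","pics/s4.png");im=cv2.imread("pics/s4.png");cv2.imwrite("pics/s4c.png",cv2.resize(im[170:240,235:325],None,fx=7,fy=7,interpolation=cv2.INTER_CUBIC))
idx("side","pics/s4.png")
E
```

```text
clock: 6.48
tcp_pos: [0.5819, 0.0152, 0.07]
tcp_rot: [[0.0, 0.996, -0.085], [0.0, -0.085, -0.996], [-1.0, 0.0, -0.0]]
wrist_force: [-0.0, -0.5, 0.6]
gripper_width: 0.005
[0.58190896 0.01518389 0.07000143] [-0.0177765  -0.49707931  0.6053747 ]
-275 [0.03, 0.01, 0.02, 0.01, -0.0, -0.0]
-276 [0.03, 0.03, 0.01, 0.11, -0.0, -0.0]
-277 [0.03, 0.05, 0.0, 0.21, -0.0, -0.0]
-278 [0.03, 0.07, -0.01, 0.31, -0.0, -0.0]
-279 [0.03, 0.09, -0.02, 0.41, -0.0, -0.0]
-280 [0.03, 0.11, -0.03, 0.51, -0.0, -0.0]
-281 [0.03, 0.13, -0.04, 0.61, -0.0, -0.0]
-282 [0.03, 0.16, -0.05, 0.71, -0.0, -0.0]
-283 [0.03, 0.18, -0.05, 0.81, -0.0, -0.0]
-284 [0.03, 0.2, -0.06, 0.91, -0.0, -0.0]
side orange [281.5 215.5] 12 [ 0.5886 -0.0834  0.0455] r 0.0611 ang -98.6
-100 3 [-0.0016 -0.0354]
-90 4 [ 0.0011 -0.0348]
```

View pics/s4c.png

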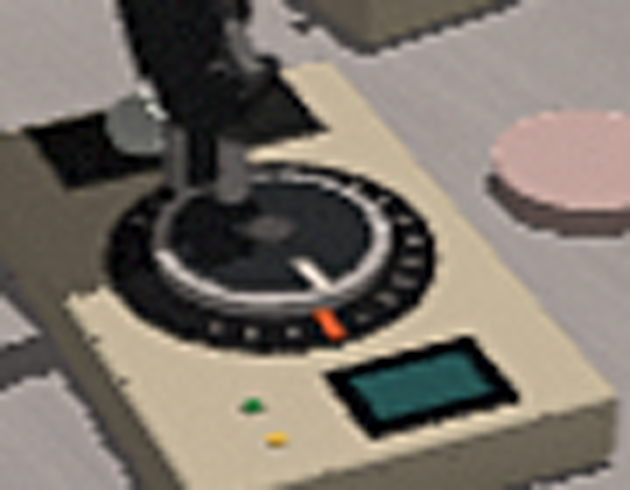

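About 7° remains. I'll take 5° of it, then retreat and measure from the clear top view.

```bash
python3 -m handwheel '[[0,0.06,-0.01,0.3,0,0,0],[0,0.11,-0.03,0.5,0,0,0],[0,0.11,-0.03,0.5,0,0,0],[0,-0.1,0,0.5,0,0,0],[0,-0.3,0,0.5,0,0,0],[-0.8,-0.5,0,0.5,0,0,0],[-1.8,-0.5,0,0.5,0,0,0]]'
python3 - <<'E'
from idx import *
s=read_state();print(s["tcp_pos"],s["wrist_force"])
shot("side","pics/s5.png");im=cv2.imread("pics/s5.png");cv2.imwrite("pics/s5c.png",cv2.resize(im[170:240,235:325],None,fx=7,fy=7,interpolation=cv2.INTER_CUBIC))
idx("side","pics/s5.png")
print(pose([.4745,-.28,.12],-100))
E
```

```text
clock: 7.4
tcp_pos: [0.5653, 0.0164, 0.1234]
tcp_rot: [[-0.002, 0.985, -0.174], [-0.0, -0.174, -0.985], [-1.0, -0.002, 0.0]]
wrist_force: [0.3, -0.1, 0.5]
gripper_width: -0.002
[0.56531221 0.01636855 0.12337052] [ 0.32926319 -0.07019679  0.4825546 ]
side orange [281.5 215.5] 12 [ 0.5886 -0.0834  0.0455] r 0.0611 ang -98.6
-100 6 [-0.003  -0.0344]
[0.29, -1.37, 10.27, -0.0, -0.0, -0.03]
```

View pics/s5c.png

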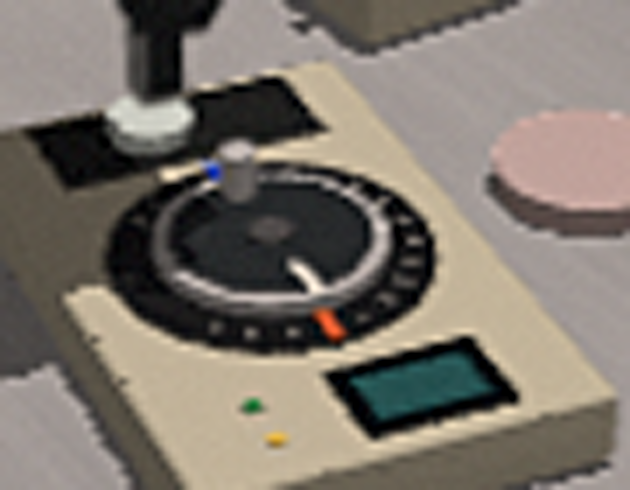

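The fingertip is clear of the post and the index is near orange. I'll move aside, above the green button, for a clear top view.

```bash
python3 -m handwheel '[[-0.5,0,1.5,0,0,0,0],[-0.5,-0.3,3,0,0,0,0],[-0.5,-0.6,4.5,0,0,0,0],[-0.5,-0.9,6,0,0,0,0],[-0.5,-1.1,7.5,0,0,0,0],[-0.5,-1.3,9,0,0,0,0],[-0.5,-1.37,10.27,0,0,0,0],[-0.5,-1.37,10.27,0,0,0,0]]'
python3 - <<'E'
from idx import *
s=read_state();print(s["tcp_pos"],s["wrist_force"])
shot("side","pics/s6.png");shot("top","pics/t6.png");im=cv2.imread("pics/t6.png");cv2.imwrite("pics/t6c.png",cv2.resize(im[140:220,230:320],None,fx=7,fy=7,interpolation=cv2.INTER_CUBIC))
idx("top","pics/t6.png")
E
```

```text
clock: 8.45
tcp_pos: [0.4717, -0.2823, 0.139]
tcp_rot: [[0.0, 0.984, -0.177], [-0.001, -0.177, -0.984], [-1.0, 0.001, 0.001]]
wrist_force: [1.1, 1.0, -0.3]
gripper_width: 0.001
[ 0.4717159  -0.28229125  0.13896223] [ 1.08384419  0.95345778 -0.30727213]
top orange [289.4 182.1] 14 [ 0.5867 -0.0856  0.0455] r 0.0636 ang -100.0
-110 4 [-0.0072 -0.035 ]
-100 6 [-0.0043 -0.0376]
60 4 [0.0145 0.0336]
70 7 [0.0098 0.0356]
80 5 [0.0047 0.0368]
```

View pics/t6c.png

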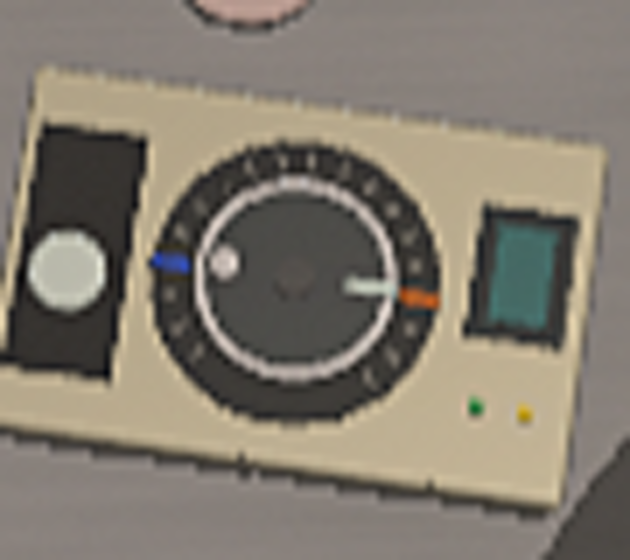

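```bash
cat > fine.py <<'E'
from h import *
def wc(cam,im,z,Cx,pol,rr,wid,wf):
    s=[];w=[]
    for v in range(150,225):
        for u in range(240,305):
            p=ray(cam,(u,v),z)[:2]-Cx
            t=np.radians(pol);a=p@[np.cos(t),np.sin(t)];b=p@[-np.sin(t),np.cos(t)]
            if rr[0]<a<rr[1] and abs(b)<wid:
                s.append(p);w.append(wf(im[v,u].astype(float)))
    w=np.array(w);w=np.clip(w,0,None);s=np.array(s)
    return (s*w[:,None]).sum(0)/w.sum()
ang=lambda d:np.degrees(np.arctan2(d[1],d[0]))
def run(fs,cam,Cx,ip):
    im=np.mean([cv2.imread(f).astype(float) for f in fs],0)
    o=wc(cam,im,.046,Cx,-100,(.050,.078),.008,lambda c:c[2]-c[0]-40 if c[2]>c[1]+40 else 0)
    b=wc(cam,im,.046,Cx,80,(.050,.078),.008,lambda c:c[0]-c[2]-15)
    print(cam,"orange",np.round(o,4),"blue",np.round(b,4),"mid",np.round((o+b)/2,4),"line ang",round(ang(o-b),2),"r",round(np.linalg.norm(o-b)/2,4))
    Cn=Cx+(o+b)/2
    i=wc(cam,im,.052,Cn,ip,(.027,.045),.009,lambda c:c.mean()-75)
    p=wc(cam,im,.076,Cn,ip+180,(.024,.048),.012,lambda c:c.mean()-90)
    print("idx",np.round(i,4),round(ang(i),2),"post",np.round(p,4),round(ang(-p),2),"idx-post",round(ang(i-p),2))
E
python3 - <<'E'
from fine import *
run(["pics/t0.png"],"top",C,23.5)
run(["pics/t6.png"],"top",C,-99)
run(["pics/s6.png"],"side",C+[.0015,.002],-99)
E
```

```text
top orange [-0.0114 -0.0631] blue [0.0114 0.0624] mid [ 0.     -0.0003] line ang -100.29 r 0.0638
idx [0.0334 0.0142] 23.03 post [-0.0333 -0.0149] 24.04 idx-post 23.54
top orange [-0.0114 -0.063 ] blue [0.0114 0.0624] mid [ 0.     -0.0003] line ang -100.29 r 0.0638
idx [-0.0057 -0.0363] -98.86 post [0.0056 0.0384] -98.34 idx-post -98.59
side orange [nan nan] blue [0.0117 0.0652] mid [nan nan] line ang nan r nanfine.py:11: RuntimeWarning: invalid value encountered in divide
  return (s*w[:,None]).sum(0)/w.sum()
Traceback (most recent call last):
  File "fine.py", line 21, in run
    print("idx",np.round(i,4),round(ang(i),2),"post",np.round(p,4),round(ang(-p),2),"idx-post",round(ang(i-p),2))
                                    ~~~^^^
  File "fine.py", line 12, in <lambda>
    ang=lambda d:np.degrees(np.arctan2(d[1],d[0]))
                                       ~^^^
IndexError: index 1 is out of bounds for axis 0 with size 0
```

Run:
```python
from fine import *
run(["pics/s0.png"],"side",C+[.0015,.002],23.5)
run(["pics/s5.png"],"side",C+[.0015,.002],-99)
print(pose([.566,.014,.12],-101.7), push(-275,.069))
```

```text
side orange [-0.0116 -0.0644] blue [0.0117 0.0648] mid [0.     0.0002] line ang -100.2 r 0.0656
idx [0.0341 0.015 ] 23.73 post [-0.0335 -0.0163] 25.91 idx-post 24.82
side orange [-0.0116 -0.0645] blue [0.0116 0.0652] mid [-0.      0.0003] line ang -100.17 r 0.0659
idx [-0.0046 -0.0364] -97.18 post [0.0063 0.0312] -101.42 idx-post -99.15
[0.63, 1.36, -10.19, 0.16, -0.0, 0.0] [2.33, 1.88, -10.3, -0.51, -0.0, -0.0]
```

The index is short by about 1.5° to 2.5° (top -98.7°, side -97.2°, line -100.2°). I'll go back for a fine nudge.

```bash
python3 -m handwheel '[[0,0.2,-1.5,0,0,0,0],[0,0.5,-3.5,0,0,0,0],[0,0.8,-5.5,0,0,0,0],[0,1,-7.3,0.1,0,0,0],[0.2,1.2,-9,0.2,0,0,0],[0.5,1.2,-10.2,0.2,0,0,0],[0.6,1.2,-10.2,0.2,0,0,0],[0.6,1.2,-10.2,0.2,0,0,0]]'
python3 - <<'E'
from h import *
s=read_state();print(s["tcp_pos"],s["wrist_force"])
for t in (-272,-274,-276):print(push(t,.07))
E
```

```text
clock: 9.55
tcp_pos: [0.5608, 0.0159, 0.1204]
tcp_rot: [[-0.001, 0.978, -0.207], [-0.0, -0.207, -0.978], [-1.0, -0.001, 0.0]]
wrist_force: [0.0, -0.0, 0.1]
gripper_width: 0.001
[0.56082431 0.01593258 0.12041675] [ 0.03325126 -0.03670499  0.12699307]
[1.68, 0.64, -0.06, -0.99, 0.0, 0.0]
[1.68, 0.68, -0.09, -0.79, 0.0, 0.0]
[1.68, 0.72, -0.11, -0.59, 0.0, 0.0]
```

```bash
python3 -m handwheel '[[0.6,0,0,0,0,0,0],[1.2,0.1,0,0,0,0,0],[1.6,0.2,-0.1,0,0,0,0],[1.68,0.4,-0.1,0,0,0,0],[1.68,0.55,-0.1,0,0,0,0],[1.68,0.55,-0.1,0,0,0,0]]'
python3 - <<'E'
from h import *
s=read_state();print(s["tcp_pos"],s["wrist_force"])
for t in (-278,-280,-281,-282,-283):print(push(t,.07))
E
```

```text
clock: 10.3
tcp_pos: [0.5792, 0.0146, 0.0711]
tcp_rot: [[0.001, 0.978, -0.209], [-0.0, -0.209, -0.978], [-1.0, 0.001, -0.0]]
wrist_force: [0.6, 0.1, 1.4]
gripper_width: -0.002
[0.5791923  0.01456201 0.07114377] [0.55440225 0.07371396 1.37479168]
[0.04, 0.15, -0.06, -0.4, -0.0, -0.01]
[0.04, 0.19, -0.08, -0.2, -0.0, -0.01]
[0.04, 0.21, -0.09, -0.1, -0.0, -0.01]
[0.04, 0.23, -0.1, -0.0, -0.0, -0.01]
[0.04, 0.25, -0.12, 0.1, -0.0, -0.01]
```

```bash
python3 -m handwheel '[[0,0.15,-0.1,0,0,0,0],[0,0.19,-0.1,0,0,0,0],[0,0.23,-0.1,0,0,0,0],[0,0.23,-0.1,0,0,0,0],[0,0.23,-0.1,0,0,0,0]]'
python3 - <<'E'
from fine import *
s=read_state();print(s["tcp_pos"],s["wrist_force"])
for t in (-280,-282,-284):print(push(t,.07))
shot("side","pics/s7.png")
run(["pics/s7.png"],"side",C+[.0015,.002],-99)
E
```

```text
clock: 10.92
tcp_pos: [0.5854, 0.0163, 0.0704]
tcp_rot: [[-0.0, 0.978, -0.208], [0.0, -0.208, -0.978], [-1.0, -0.0, -0.0]]
wrist_force: [-0.7, 0.6, 2.3]
gripper_width: 0.002
[0.58544619 0.01634973 0.07035239] [-0.67640049  0.6305255   2.30494517]
[0.01, 0.0, 0.02, -0.2, -0.0, 0.0]
[0.01, 0.04, -0.0, -0.0, -0.0, 0.0]
[0.01, 0.08, -0.02, 0.2, -0.0, 0.0]
side orange [-0.0116 -0.0644] blue [nan nan] mid [nan nan] line ang nan r nanfine.py:11: RuntimeWarning: invalid value encountered in divide
  return (s*w[:,None]).sum(0)/w.sum()
Traceback (most recent call last):
  File "fine.py", line 21, in run
    print("idx",np.round(i,4),round(ang(i),2),"post",np.round(p,4),round(ang(-p),2),"idx-post",round(ang(i-p),2))
                                    ~~~^^^
  File "fine.py", line 12, in <lambda>
    ang=lambda d:np.degrees(np.arctan2(d[1],d[0]))
                                       ~^^^
IndexError: index 1 is out of bounds for axis 0 with size 0
```

```bash
cat >> fine.py <<'E'
def quick(f):
    im=cv2.imread(f).astype(float);Cn=C+[.0015,.0022]
    i=wc("side",im,.052,Cn,-99,(.027,.045),.009,lambda c:c.mean()-75);print(f,"idx side",np.round(ang(i),2))
E
python3 - <<'E'
from fine import *
quick("pics/s5.png");quick("pics/s7.png");quick("pics/s4.png")
E
```

```text
pics/s5.png idx side -97.23
pics/s7.png idx side -97.97
pics/s4.png idx side -92.98
```

```bash
python3 -m handwheel '[[0,0.03,0,0,0,0,0],[0,0.05,0,0,0,0,0],[0,0.05,0,0,0,0,0]]'
python3 - <<'E'
from fine import *
s=read_state();print(s["tcp_pos"],s["wrist_force"],push(-282,.07))
shot("side","pics/s8.png");quick("pics/s8.png")
E
```

```text
clock: 11.35
tcp_pos: [0.5869, 0.0161, 0.0703]
tcp_rot: [[-0.0, 0.978, -0.208], [0.0, -0.208, -0.978], [-1.0, -0.0, -0.0]]
wrist_force: [-2.0, 2.5, 1.1]
gripper_width: -0.004
[0.58694355 0.016085   0.0702708 ] [-2.04041439  2.51572714  1.11294784] [0.01, -0.01, -0.0, -0.0, -0.0, 0.0]
pics/s8.png idx side -100.48
```

The nudge moved it. I'll back off and check from the top.

```bash
python3 -m handwheel '[[0,-0.2,0,0,0,0,0],[0,-0.5,0,0,0,0,0],[-0.8,-0.7,0,0,0,0,0],[-1.8,-0.7,0,0,0,0,0],[-2.3,-0.7,1,0,0,0,0],[-2.3,-0.8,2.5,0,0,0,0],[-2.3,-1,4,0,0,0,0]]'
python3 - <<'E'
from fine import *
shot("side","pics/s9.png");run(["pics/s9.png"],"side",C+[.0015,.002],-100)
print(pose([.4745,-.28,.12],-101.7))
E
```

```text
clock: 12.28
tcp_pos: [0.5322, -0.0962, 0.1399]
tcp_rot: [[0.001, 0.978, -0.208], [-0.001, -0.208, -0.978], [-1.0, 0.001, 0.0]]
wrist_force: [-0.5, -1.2, -0.0]
gripper_width: 0.001
side orange [-0.0116 -0.0644] blue [nan nan] mid [nan nan] line ang nan r nanfine.py:11: RuntimeWarning: invalid value encountered in divide
  return (s*w[:,None]).sum(0)/w.sum()
Traceback (most recent call last):
  File "fine.py", line 21, in run
    print("idx",np.round(i,4),round(ang(i),2),"post",np.round(p,4),round(ang(-p),2),"idx-post",round(ang(i-p),2))
                                    ~~~^^^
  File "fine.py", line 12, in <lambda>
    ang=lambda d:np.degrees(np.arctan2(d[1],d[0]))
                                       ~^^^
IndexError: index 1 is out of bounds for axis 0 with size 0
```

```bash
python3 -m handwheel '[[0,-0.1,1.5,0,0,0,0],[0,-0.3,3,0,0,0,0],[0,-0.5,4.5,0,0,0,0],[0,-0.6,5.8,0,0,0,0],[0,-0.65,6.22,0,0,0,0],[0,-0.65,6.22,0,0,0,0],[0,-0.65,6.22,0,0,0,0]]'
python3 - <<'E'
from fine import *
s=read_state();print(s["tcp_pos"])
print(pose([.4745,-.28,.12],-101.7))
for k in range(3):shot("top",f"pics/ta{k}.png")
run([f"pics/ta{k}.png" for k in range(3)],"top",C,-100)
im=cv2.imread("pics/ta0.png");cv2.imwrite("pics/ta0c.png",cv2.resize(im[150:210,240:310],None,fx=10,fy=10,interpolation=cv2.INTER_CUBIC))
E
```

```text
clock: 13.2
tcp_pos: [0.475, -0.2724, 0.1393]
tcp_rot: [[-0.0, 0.978, -0.208], [0.001, -0.208, -0.978], [-1.0, -0.0, -0.001]]
wrist_force: [0.7, 0.1, 0.2]
gripper_width: -0.001
[ 0.47503111 -0.27237093  0.13927425]
[0.64, 0.04, 0.25, -0.03, -0.0, 0.0]
top orange [-0.0114 -0.063 ] blue [0.0114 0.0624] mid [ 0.     -0.0003] line ang -100.29 r 0.0638
idx [-0.0073 -0.036 ] -101.45 post [0.008  0.0385] -101.78 idx-post -101.62
```

View pics/ta0c.png

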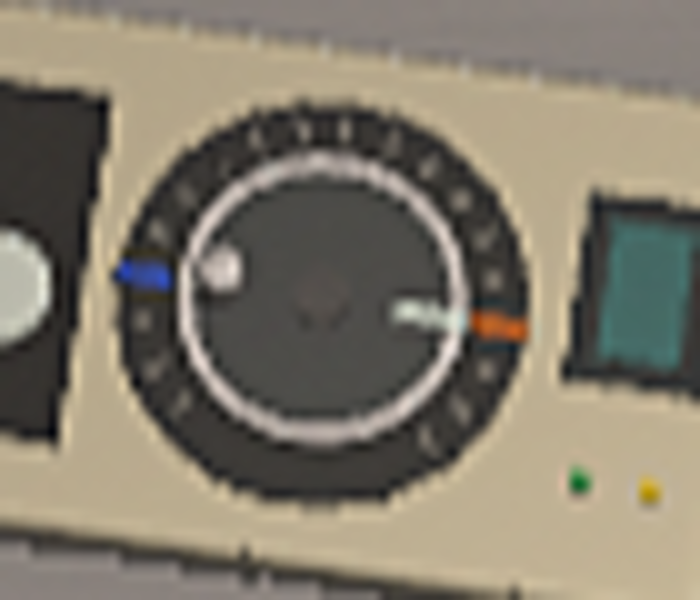

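Run:
```python
from fine import *
quick("pics/s9.png");quick("pics/s8.png")
im=cv2.imread("pics/ta0.png").astype(float)
Cn=C+[0,-.0003]
for w in(.006,.008,.010):
  for rr in((.025,.045),(.028,.045),(.03,.045),(.028,.042),(.026,.052)):
    for bg in(70,85):
      i=wc("top",im,.052,Cn,-100,rr,w,lambda c:c.mean()-bg);print(w,rr,bg,round(ang(i),2),end=" | ")
  print()
for w in(.010,.012):
    for bg in (85,110):
      p=wc("top",im,.076,Cn,80,(.022,.0455),w,lambda c:c.mean()-bg);print("post",round(ang(p)-180,2),np.hypot(*p))
# centre from white ring (top)
P=[]
for v in range(155,207):
  for u in range(245,300):
    p=ray("top",(u,v),.052)[:2]-C;r=np.hypot(*p);a=ang(p)
    if .044<r<.056 and abs((a+100))>12 and abs(a-80)>14 and im[v,u].mean()>110:P.append(p)
P=np.array(P);A=np.c_[2*P,np.ones(len(P))];s=np.linalg.lstsq(A,(P**2).sum(1),rcond=None)[0];print("ring centre",s[:2],np.sqrt(s[2]+s[0]**2+s[1]**2),len(P))
```

```text
pics/s9.png idx side -100.49
pics/s8.png idx side -100.48
0.006 (0.025, 0.045) 70 -101.37 | 0.006 (0.025, 0.045) 85 -101.14 | 0.006 (0.028, 0.045) 70 -101.16 | 0.006 (0.028, 0.045) 85 -101.0 | 0.006 (0.03, 0.045) 70 -101.28 | 0.006 (0.03, 0.045) 85 -101.08 | 0.006 (0.028, 0.042) 70 -100.9 | 0.006 (0.028, 0.042) 85 -100.67 | 0.006 (0.026, 0.052) 70 -100.62 | 0.006 (0.026, 0.052) 85 -100.41 | 
0.008 (0.025, 0.045) 70 -101.66 | 0.008 (0.025, 0.045) 85 -101.37 | 0.008 (0.028, 0.045) 70 -101.48 | 0.008 (0.028, 0.045) 85 -101.25 | 0.008 (0.03, 0.045) 70 -101.65 | 0.008 (0.03, 0.045) 85 -101.38 | 0.008 (0.028, 0.042) 70 -100.9 | 0.008 (0.028, 0.042) 85 -100.67 | 0.008 (0.026, 0.052) 70 -100.81 | 0.008 (0.026, 0.052) 85 -100.62 | 
0.01 (0.025, 0.045) 70 -101.55 | 0.01 (0.025, 0.045) 85 -101.37 | 0.01 (0.028, 0.045) 70 -101.34 | 0.01 (0.028, 0.045) 85 -101.25 | 0.01 (0.03, 0.045) 70 -101.54 | 0.01 (0.03, 0.045) 85 -101.38 | 0.01 (0.028, 0.042) 70 -100.73 | 0.01 (0.028, 0.042) 85 -100.67 | 0.01 (0.026, 0.052) 70 -100.3 | 0.01 (0.026, 0.052) 85 -100.16 | 
post -101.37 0.03601874079982851
post -101.07 0.03535282356831247
post -102.52 0.036540392356516
post -102.42 0.03598993078958668
ring centre [ 5.09984928e-05 -1.94745063e-04] 0.048602856188813826 143
```

All estimates put the index within about 1° of the orange line (side -100.5°, top -100.2° to -101.5°, line -100.2°). In the crop the index's extension meets the orange bar at (475,321). I'll accept that. Next I press green, identified above, by descending in steps.

```bash
python3 -m handwheel '[[0.5,0.03,0.2,0,0,0,0],[1,0.03,0.2,0,0,0,0],[1.6,0.03,0.2,0,0,0,0],[2.2,0.03,0.2,0,0,0,0],[2.6,0.03,0.2,0,0,0,0],[2.8,0.03,0.2,0,0,0,0],[2.8,0.03,0.2,0,0,0,0]]'
python3 - <<'E'
from h import *
s=read_state();print(s["tcp_pos"],s["wrist_force"],pose([.4743,-.279,.04],-101.7))
shot("side","pics/sb.png");im=cv2.imread("pics/sb.png");cv2.imwrite("pics/sbc.png",cv2.resize(im[220:310,240:340],None,fx=6,fy=6,interpolation=cv2.INTER_CUBIC))
E
```

```text
clock: 14.22
tcp_pos: [0.4742, -0.2796, 0.0551]
tcp_rot: [[-0.0, 0.978, -0.208], [0.0, -0.208, -0.978], [-1.0, -0.001, -0.0]]
wrist_force: [0.3, -0.7, -0.2]
gripper_width: 0.001
[ 0.4742291  -0.27956433  0.0550675 ] [ 0.29689866 -0.67630537 -0.15221151] [0.5, -0.0, -0.02, -0.03, -0.0, 0.0]
```

View pics/sbc.png

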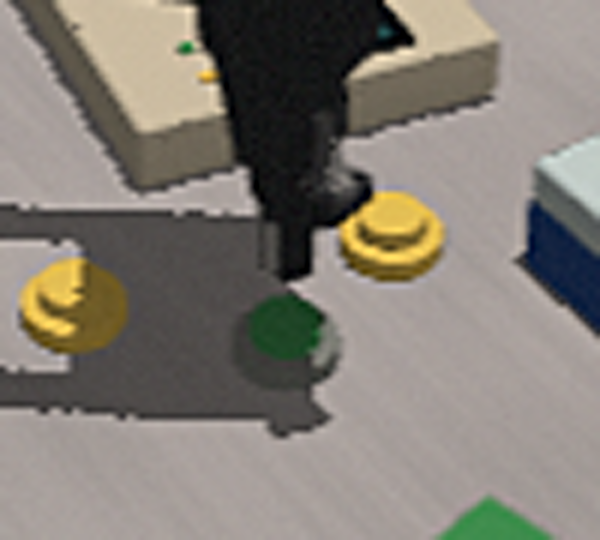

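The closed fingertips are just above the green button at crop (288,325), with clearance from the yellow ones. I'll lower gently.

```bash
python3 -m handwheel '[[0.2,0,0,0,0,0,0],[0.4,0,0,0,0,0,0],[0.6,0,0,0,0,0,0],[0.75,0,0,0,0,0,0],[0.75,0,0,0,0,0,0]]'; python3 -m handwheel '[[0.05,0,0,0,0,0,0],[0.1,0,0,0,0,0,0],[0.1,0,0,0,0,0,0]]'
```

```text
clock: 14.9
tcp_pos: [0.474, -0.2794, 0.0323]
tcp_rot: [[-0.001, 0.978, -0.208], [0.001, -0.208, -0.978], [-1.0, -0.001, -0.0]]
wrist_force: [-0.4, -0.4, -0.7]
gripper_width: 0.0
clock: 15.28
tcp_pos: [0.4745, -0.2798, 0.0301]
tcp_rot: [[0.0, 0.978, -0.208], [-0.0, -0.208, -0.978], [-1.0, 0.0, 0.0]]
wrist_force: [0.3, 0.3, 1.6]
gripper_width: 0.001
```

```bash
python3 -m handwheel '[[0.05,0,0,0,0,0,0],[0.1,0,0,0,0,0,0],[0.1,0,0,0,0,0,0]]'; python3 -m handwheel '[[0.05,0,0,0,0,0,0],[0.1,0,0,0,0,0,0],[0.1,0,0,0,0,0,0]]'
```

```text
clock: 15.65
tcp_pos: [0.4746, -0.2798, 0.0271]
tcp_rot: [[0.0, 0.978, -0.208], [-0.0, -0.208, -0.978], [-1.0, 0.0, 0.0]]
wrist_force: [-0.6, -0.0, 3.2]
gripper_width: -0.001
clock: 16.02
tcp_pos: [0.4746, -0.2798, 0.0241]
tcp_rot: [[0.0, 0.978, -0.208], [-0.0, -0.208, -0.978], [-1.0, 0.0, 0.0]]
wrist_force: [0.0, -0.2, 5.1]
gripper_width: -0.003
```

```bash
python3 -m handwheel '[[0.03,0,0,0,0,0,0],[0.05,0,0,0,0,0,0],[0.05,0,0,0,0,0,0]]'
```

```text
clock: 16.4
tcp_pos: [0.4746, -0.2799, 0.0238]
tcp_rot: [[0.0, 0.978, -0.208], [-0.0, -0.208, -0.978], [-1.0, 0.0, 0.0]]
wrist_force: [-6.3, 3.4, 17.6]
gripper_width: 0.001
```

The force jumped to 17.6 N with no further travel, so the button is fully down. Now I release and move clear.

```bash
python3 -m handwheel '[[-0.3,0,0,0,0,0,0],[-1,0,0,0,0,0,0],[-2,0,0,0,0,0,0],[-3,0,0,0,0,0,0],[-4,0,0,0,0,0,0],[-4.5,0,0,0,0,0,0],[-4.5,0,0,0,0,0,0]]'
python3 - <<'E'
from fine import *
s=read_state();print(s["tcp_pos"],s["wrist_force"])
shot("side","pics/sz.png");shot("top","pics/tz.png")
run(["pics/tz.png"],"top",C,-100)
im=cv2.imread("pics/tz.png");cv2.imwrite("pics/tzc.png",cv2.resize(im[100:260,130:420],None,fx=2.7,fy=2.7,interpolation=cv2.INTER_CUBIC))
E
```

```text
clock: 17.27
tcp_pos: [0.4748, -0.28, 0.158]
tcp_rot: [[0.001, 0.978, -0.208], [-0.001, -0.208, -0.978], [-1.0, 0.001, 0.001]]
wrist_force: [0.2, 0.6, -0.4]
gripper_width: -0.003
[ 0.47481981 -0.27998901  0.158047  ] [ 0.18614308  0.59116482 -0.38150038]
top orange [-0.0114 -0.063 ] blue [0.0114 0.0624] mid [ 0.     -0.0003] line ang -100.29 r 0.0638
idx [-0.0073 -0.036 ] -101.45 post [0.008  0.0385] -101.79 idx-post -101.63
```

View pics/tzc.png

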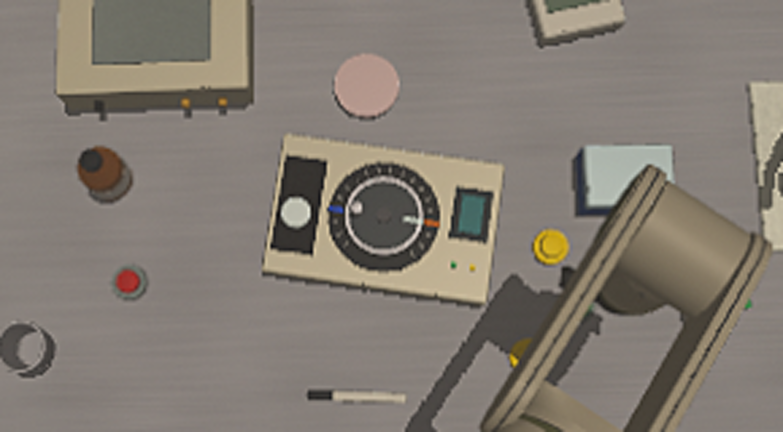

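View pics/sz.png

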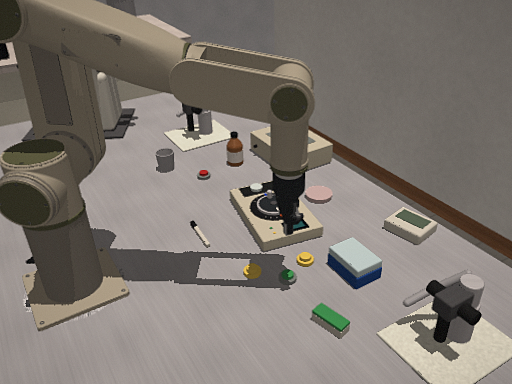

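The final views show the index in line with orange and everything else in place: the dish at crop (295,212), bottle, cup, marker and boxes. The robot is touching nothing and the green button at (287,276) is up. Handing in.

```bash
python3 -c "
from plant import hand_in
print(hand_in())"
```

```text
the job is handed in; nothing more can be done
None
```

I turned the dial about 124° clockwise by pushing its post with the shut fingertips (2–4 N), then pressed the green button fully down and handed in at about 17 s. The first push stopped about 2° short of the orange line, so I went back once for a small nudge before pressing.

**Button:** the force rose to about 5 N and then jumped to 17.6 N with no further travel, so I took it as fully down. I then lifted clear. It looks up again in the side view; in the top view the arm hides it, so that check rests on one picture.

**Dial:** the views disagree slightly. The orange line is at about -100.2°.
- **Side view:** before the press, the index read -100.5°.
- **Top view:** the index read -100.2° to -101.6° depending on how I measured it, and the post -101° to -102.5°. Repeated with one setting after the press, index and post were unchanged at -101.5° and -101.8°.

The dial is therefore probably 0–1.3° past the line, and I left it there. Pressing the button did not move it.

**Everything else:** I did not go near the red button. The loose things look undisturbed in the last pictures, judged by eye. The arm was touching nothing at hand-in.

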